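# Clamp the orange fused-glass blank with its cam knob

### The job

Clamp the orange glass blank in its fixture: turn that fixture's cam knob clockwise until the sprung follower drops into the notch of the cam and the blue jaw holds the glass, then let go. Leave the fixture with the green glass unclamped and both glasses in their places.

Things in the scene. Friction and masses are not known exactly. Their poses are not given: they have to be found in the camera images.
- orange_fixture: fixture that holds the ORANGE glass: aluminium plate 233 x 110 x 12 mm bolted to the bench, on the left or the right. Origin: on the bench, under the knob's axis, 45 mm from the plate's near edge. x: from the knob along the fixture to the glass (away from the robot, within 0.25 rad), z up. Red cam disc: radius 34 mm, top face 26 mm above the bench, one notch 50 deg wide, 7 mm deep
- orange_grip (a point): grip point of its cam knob, an upright black bar 46 mm long, 16 wide, 40 high, on the red cam disc. The point is on the vertical turning axis, 52 mm above the bench: 14 mm below the bar's top, 26 mm above the disc. It turns with the knob: x runs along the bar towards the notch (end with the white line on top), z up. Pinch across the 16 mm. Turning takes about 0.1 N m
- orange_knob (a joint): angle of that knob, rad: grows clockwise seen from above. Starts from 0 to 0.45 (0 is its lower stop) and stays where it is left. At 1.3 the notch squarely faces the follower's roller, which lies on the glass side (bar along the fixture, white line towards the glass); the follower drops within about 0.2 of that; a stop pin ends the turn at 1.5, still inside the notch
- orange_follower (a joint): travel of the sprung follower towards the cam, m: about 0 while its 12 mm brass roller rides on the cam's rim; on dropping into the notch it moves about 0.005 and its blue jaw pulls the glass against the dark fence posts (0.007 with no glass in the way). It falls by its spring
- orange_glass: orange fused-glass blank 80 x 80 x 8 mm, loose on its rests, 126 mm from the knob's axis, between two dark fence posts (knob side) and the blue jaw (far side), with 5 mm of play until clamped. Origin: centre of its underside, 20 mm above the bench; z up
- green_follower (a joint): the same travel for the like fixture with the GREEN glass, which must stay unclamped: about 0 unclamped, 0.005 clamped
- green_glass: green blank of the same size, in the other, otherwise like fixture. Origin: centre of its underside

How it is judged:
By the outcome, as a careful person would: the job done as asked, in the order asked, and still so for the second after the job is handed in, with the robot touching nothing.
It also fails if it takes over 35 s, if anything falls off the work surface, if the arm or the gripper's body presses on something with over 40 N, if the wrist force passes 120 N, or if a joint passes its speed limit or range.

### The arm

A 7-joint arm with a two-finger parallel gripper is mounted at the origin on the work surface. World frame = base frame: x ahead of the robot, y to its left, z up, the work surface at z = 0. Lengths are in mm, angles in rad, forces in N, time in s.
With the tool pointing down it reaches from about 350 to 900 mm from the base axis. Payload 19.9 kg.
Tool frame: the origin (TCP) lies at the very end of the fingers, on their centre line; the grasp point (between the pads) lies r.hold_point_z behind it (r.hold_point_z is the distance from the TCP to the grasp point, in mm); z points along the fingers, y is the line along which they close (so a half turn about z gives the same grasp; the last joint's range is limited). The gripper opens to 94 mm and grips with 3 to 60 N. Pads are 16 mm wide; open, the fingers measure 119 mm over their backs; the gripper's body (75 mm by 177 mm) begins 78 mm behind the grasp point.
Start: joints at [-1.343, 0.417, -0.01, 1.614, 0.005, 1.111, -0.053], TCP at [165.975, 602.537, 205.425] pointing down, gripper open.
Joint ranges: [-2.81, 2.81], [-0.39, 2.02], [-1.27, 1.25], [0.06, 2.57], [-1.19, 4.33], [0.19, 2], [-2.82, 2.82]. Speed limits (rad/s): [1.89, 1.89, 2.39, 2.39, 3.01, 3.01, 3.01].

### API

Orientations are given as a unit quaternion [w, x, y, z].
In Python, from station import r gives the robot as it stands.
- The arm moves only by the tool carry_out, never from a script. Its argument "increments" is a list of rows, each a list of 5 numbers: the opening, from -1 (shut) to 1 (fully open), then the shift along the tool's x, y, z in mm, then the turn about the tool's z in degrees. In form: [[gripper, dx, dy, dz, twist], ...]. A call has exactly 8 rows; each row is the pose to reach, as a shift and turn from the pose commanded when the call began, along the tool's axes at that moment; what a row does not reach only later rows make up. A row lasts 1/12 s, in which the tool goes at most 41.7 mm and 7.16 degrees, less where a joint would pass 70% of its speed; a pose out of reach is approached as far as the arm can. A call with a gripper value outside its range is refused whole. The fingers move at their own pace and stop on an object; "force" is the grip in N (left out, the last holds). Time passes only in rows, so rows that repeat a pose let the fingers close, or fill a call up. It gives the time, the measured TCP pose, the force, the opening and the grip force at its end, in the units of the state.
- r.state(): the state, without advancing time (a new reading comes with each control period).
- r.grab_frame(name): name is "side" or "top" or "wrist"; returns a dict with "pixels" (384x512x3 uint8, red, green, blue), "range_z" (384x512 float32, mm along the optical axis (not along the pixel's ray), 0 where there is no reading), "fx", "fy", "cx", "cy" (pixels), "R" (3x3) and "t" (3): a world point X has camera coordinates R X + t; the wrist camera has in their place "mount" (4x4, takes a point from camera to tool coordinates, whose origin is the TCP and whose axes are the flange's). Camera axes: x right, y down, z forward; pixel columns grow to the right and rows downward; lengths in mm; the calibration is good to about 2 mm. The wrist camera is an equidistant fisheye: a pixel r from the principal point sees the ray r / f radians off the axis. A picture is of the moment at which its call begins: read the wrist's pose just before it.
- r.sign_off(): hands the job in; it is judged then, once.
The state is a dict: "time": time; "joint_positions": joint angles; "joint_velocities": joint speeds; "tau": joint torques, N m; "eef_pos": TCP position; "tcp_rot": TCP orientation; "force": force on the tool from outside, world axes, zero at the start; "torque": the same for the moment, N m; "gripper_width": finger opening in mm; "gripper_force": force on a finger pad.
Only numpy, scipy, OpenCV 4.12 (cv2) and the standard library are available. Lean on these libraries where they do the work, as an engineer would, in place of code of your own. Each camera call takes 0.05 s, during which the arm holds its last target. There are 200 camera calls.

## Working session

There is one attempt and no reset: what is moved stays moved. The work goes in short steps, Python scripts to look and compute and a tool call to move; the robot and the scene stay as the last step left them, time stands still between calls to the robot, and variables do not carry over. Pictures are saved under pics/ and viewed, at most 10 in all, crops included, and the job is handed in when it is done.

Besides the shell and the picture viewer there is one more tool, called as a command line: name --pt "numbers of a row" for each row, then --argument value for the rest. carry_out: Moves the arm, as the interface text tells. Its arguments: {"type":"object","properties":{"increments":{"type":"array"},"force":{"type":"number"}},"required":["increments"]}

```bash
mkdir -p pics
cat > h.py <<'E'
import numpy as np,cv2
from station import r
def snap(name,fn,crop=None,s=1):
    f=r.grab_frame(name); im=f["pixels"][:,:,::-1]
    if crop: x0,y0,x1,y1=crop; im=im[y0:y1,x0:x1]
    im=cv2.resize(im,None,fx=s,fy=s,interpolation=cv2.INTER_CUBIC)
    cv2.imwrite("pics/"+fn,im); np.savez("last_"+name+".npz",**{k:v for k,v in f.items()})
    return f
def w(f,u,v,z=None):
    d=np.array([(u-f["cx"])/f["fx"],(v-f["cy"])/f["fy"],1.0]); R=np.array(f["R"]); t=np.array(f["t"])
    o=-R.T@t; d2=R.T@d
    if z is None:
        return o+d2*float(f["range_z"][int(round(v)),int(round(u))])
    return o+d2*(z-o[2])/d2[2]
E
python3 - <<'E'
from h import *
f=snap("top","top0.png",None,1.5)
s=r.state();print(s,r.hold_point_z)
E
```

```text
{'time': 0.05, 'joint_positions': array([-1.34347938,  0.41792889, -0.01032473,  1.61413147,  0.00469569,
        1.11070799, -0.05299621]), 'joint_velocities': array([ 0.00130528, -0.00064551, -0.00046609, -0.00077126,  0.00030334,
       -0.00069575, -0.001783  ]), 'tau': array([ 1.71848638e-03, -8.53462529e+01,  6.40731845e-01, -4.27199721e+01,
       -4.89422574e-02,  1.61213998e-02, -2.44217625e-05]), 'eef_pos': array([165.89738205, 602.21052439, 204.87127752]), 'tcp_rot': array([-3.95533119e-05,  1.33989353e-01,  9.90982604e-01, -5.74465328e-04]), 'force': array([-0.05980643, -0.41042045,  0.1397803 ]), 'torque': array([-0.01102154, -0.03313973, -0.00153336]), 'gripper_force': 0.0, 'gripper_width': 93.80827071578838} 18.8
```

View pics/top0.png

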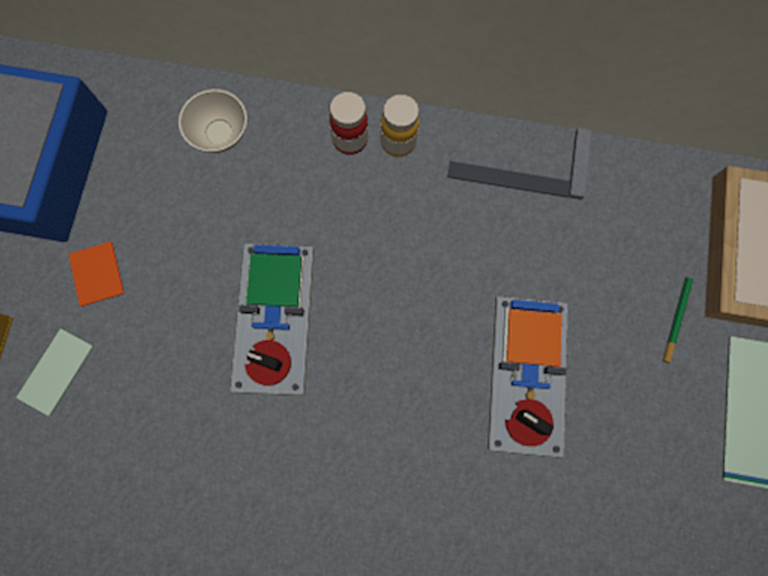

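The top view shows the orange fixture on the right. Its knob is at about (530,422) in the 1.5x picture, with the bar pointing up-left and the white line at the upper-left end. The green fixture is on the left.

Run:
```python
from h import *
f=snap("top","top1.png",(310,185,395,310),4.7)
P=lambda u,v,z:print(u,v,np.round(w(f,u/1.5,v/1.5,z),1),np.round(w(f,u/1.5,v/1.5),1))
P(530,424,26);P(534,336,28);P(495,298,12);P(568,302,12);P(563,457,12);P(490,450,12);P(275,280,28)
```

```text
530 424 [ 448.5 -245.2   26. ] [ 446.7 -235.2   64. ]
534 336 [ 577.8 -235.3   28. ] [ 577.7 -235.2   28.5]
495 298 [ 629.5 -172.8   12. ] [ 631.5 -174.2    4.1]
568 302 [ 643.1 -285.    12. ] [ 646.8 -289.1   -1.5]
563 457 [ 410.8 -301.9   12. ] [ 410.9 -306.    -0.5]
490 450 [ 401.9 -195.5   12. ] [ 401.9 -195.9    9.9]
275 280 [594.  165.6  28. ] [593.6 165.2  29.7]
```

View pics/top1.png

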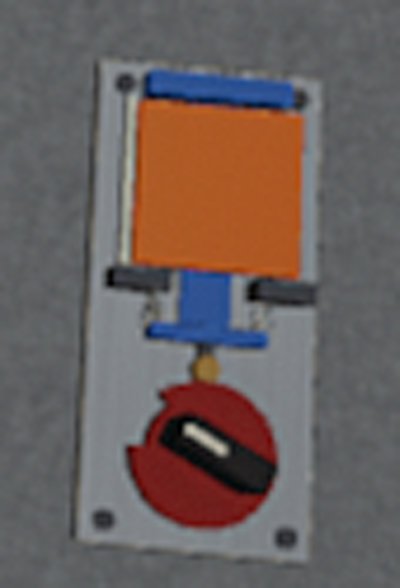

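The crop shows the disc centre at about (203,453), the bar's top running from (177,427) to (262,482) with its white line at the upper left, and the plate's corners at (78,540), (308,562), (322,77) and (97,60).

Run:
```python
from h import *
f=dict(np.load("last_top.npz"))
W=lambda u,v,z:w(f,310+u/4.7,185+v/4.7,z)
a,b,c,d=[W(u,v,12)[:2] for u,v in((78,540),(308,562),(322,77),(97,60))]
near=(a+b)/2;far=(c+d)/2;e=far-near;L=np.hypot(*e);e/=L
print("L",L,np.linalg.norm(a-b),"axis",np.arctan2(e[1],e[0]),"knob from plate",near+45*e)
k=W(203,455,26)[:2];g=W(219,187,28)[:2];print("disc",k,"glass",g,np.linalg.norm(g-k),np.arctan2(*(g-k)[::-1]))
p=W(172,430,66);q=W(268,478,66);print("bar",p,q,(p+q)/2,np.linalg.norm(p-q),np.arctan2(*(p-q)[:2][::-1]))
# depth-based bar top
H=np.array([[*w(f,u,v)] for v in range(268,292) for u in range(338,372)])
m=H[(H[:,2]>59)&(H[:,2]<72)];print(len(m),m.mean(0))
(x,y),sz,an=cv2.minAreaRect(m[:,:2].astype(np.float32));print(x,y,sz,an)
```

```text
L 231.65609328931927 107.38479119192311 axis 0.08437880539244036 knob from plate [ 451.43081369 -245.03368436]
disc [ 450.3059571 -244.6385959] glass [ 576.25946149 -236.81974466] 126.19595755050793 0.06199772597239952
bar [ 456.67342951 -219.31343557   66.        ] [ 443.47814057 -263.64177957   66.        ] [ 450.07578504 -241.47760757   66.        ] 46.25059710500311 1.2814770485619442
175 [ 450.05158119 -242.62876598   64.82674894]
450.3572082519531 -243.6551513671875 (46.11872482299805, 16.221837997436523) 67.78787231445312
```

Measurements agree with the given sizes: the knob axis is at about (450.3, -244), the bar's angle is about 70°, and the glass is 126 mm away. I'm moving over the knob in an arc with the tool high.

carry_out --pt "1 -33 -25 0 5" --pt "1 -66 -50 0 10" --pt "1 -99 -75 0 15" --pt "1 -132 -99 0 20" --pt "0.5 -164 -124 0 25" --pt "0 -197 -148 0 30" --pt "-0.15 -229 -173 0 35" --pt "-0.15 -262 -197 0 40" --force 40

```text
time: 0.77
eef_pos: [366.8, 341.1, 205.4]
tcp_rot: [-0.0, 0.467, 0.884, -0.0]
force: [0.9, 0.1, 0.6]
gripper_width: 70.8
gripper_force: 0.0
```

```bash
cat >> h.py <<'E'
from scipy.spatial.transform import Rotation as Ro
def rel(x,y,z,ang=None):
    s=r.state();q=s["tcp_rot"];R=Ro.from_quat([q[1],q[2],q[3],q[0]]).as_matrix()
    a=np.degrees(np.arctan2(R[1,0],R[0,0]))
    print("t",s["time"],"tcp",np.round(s["eef_pos"],1),"xdir",a.round(1),"F",s["force"].round(1),"T",s["torque"].round(2),"w",s["gripper_width"],s["gripper_force"],"j7",s["joint_positions"].round(2))
    print("shift",(R.T@(np.array([x,y,z])-s["eef_pos"])).round(1),"twist",None if ang is None else (a-ang+180)%360-180)
E
python3 -c "
from h import *
rel(450.3,-244,130,70)"
```

```text
t 0.7667 tcp [366.8 341.1 205.4] xdir 124.4 F [0.9 0.1 0.6] T [ 0.01 -0.02  0.01] w 70.78789962030484 0.0 j7 [-1.03  0.2   0.25  1.92 -0.06  1.03 -0.16]
shift [-530.1 -261.3   75.4] twist 54.35960170129158
```

carry_out --pt "-0.15 -36 -18 0 4" --pt "-0.15 -72 -35 0 8" --pt "-0.15 -108 -53 0 12" --pt "-0.15 -144 -71 0 16" --pt "-0.15 -180 -88 0 20" --pt "-0.15 -216 -106 0 24" --pt "-0.15 -252 -124 0 28" --pt "-0.15 -288 -142 0 32"

```text
time: 1.43
eef_pos: [412.5, 23.4, 205.5]
tcp_rot: [-0.0, 0.692, 0.722, 0.0]
force: [1.6, 0.2, 0.1]
gripper_width: 39.7
gripper_force: 0.0
```

```bash
python3 -c "
from h import *
rel(450.3,-244,130,70)"
```

```text
t 1.4333 tcp [412.5  23.4 205.5] xdir 92.4 F [1.6 0.2 0.1] T [-0.06 -0.02 -0.02] w 39.71277030366824 0.0 j7 [-0.69  0.02  0.57  2.12 -0.01  1.01 -0.07]
shift [-268.8   26.5   75.4] twist 22.414249957287154
```

carry_out --pt "-0.15 -38 4 0 3" --pt "-0.15 -76 8 10 6" --pt "-0.15 -114 11 20 9" --pt "-0.15 -152 15 35 12" --pt "-0.15 -190 19 50 16" --pt "-0.15 -228 23 65 19" --pt "-0.15 -268 26.5 75 22" --pt "-0.15 -269 26.5 75 22"

```text
time: 2.1
eef_pos: [449.8, -249.1, 128.7]
tcp_rot: [0.0, 0.819, 0.574, -0.002]
force: [-2.1, -0.6, -0.4]
gripper_width: 40.2
gripper_force: 0.0
```

Run:
```python
from h import *
rel(450.3,-244,34,70)
f=snap("wrist","w0.png",None,1.5)
print(f["mount"],f["fx"],f["cx"],f["cy"])
```

```text
t 2.1 tcp [ 449.8 -249.1  128.7] xdir 70.0 F [-2.1 -0.6 -0.4] T [-0.12  0.23 -0.03] w 40.21334771053149 0.0 j7 [-0.18  0.4   0.77  1.98 -0.35  0.9   0.42]
shift [ 5.3 -1.1 94.7] twist -0.004731817535741811
[[ 5.50155818e-04 -9.65904582e-01 -2.58897733e-01  7.41667842e+01]
 [ 9.99999572e-01  3.38875753e-04  8.60702557e-04 -8.66567893e-02]
 [-7.43622379e-04 -2.58898095e-01  9.65904355e-01 -1.79128760e+02]
 [ 0.00000000e+00  0.00000000e+00  0.00000000e+00  1.00000000e+00]] 297.3186396354542 256.7240909335325 187.79585293062743
```

View pics/w0.png

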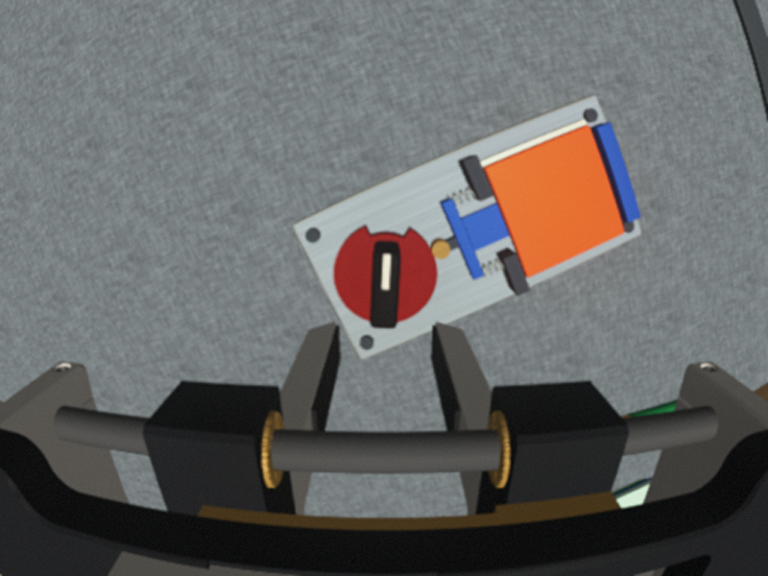

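The wrist view shows the bar between the fingers and almost in line with tool x. Its top runs from (386,243) to (384,327), and the disc's centre is near (386,272).

```bash
cat >> h.py <<'E'
def wr(f,u,v,z,pos,R):
    M=np.array(f["mount"]);a=(u-f["cx"])/f["fx"];b=(v-f["cy"])/f["fy"];t=np.hypot(a,b)
    d=np.array([a/t*np.sin(t),b/t*np.sin(t),np.cos(t)])
    o=pos+R@M[:3,3];d=R@M[:3,:3]@d
    return o+d*(z-o[2])/d[2]
E
python3 - <<'E'
from h import *
f=dict(np.load("last_wrist.npz"))
pos=np.array([449.8,-249.1,128.7]);R=Ro.from_quat([.819,.574,-.002,0]).as_matrix()
for n,u,v,z in(("tip",386,243,66),("tail",384,327,66),("disc",386,273,26),("dl",334,273,26),("dr",437,273,26),("bl",372,300,66),("br",398,300,66),("glass",561,200,28)):
    print(n,wr(f,u/1.5,v/1.5,z,pos,R).round(1))
a=wr(f,386/1.5,243/1.5,66,pos,R);b=wr(f,384/1.5,327/1.5,66,pos,R);print((a+b)/2,np.linalg.norm(a-b),np.degrees(np.arctan2(*(a-b)[:2][::-1])))
rel(450.3,-244,34,70)
E
```

```text
tip [ 460.9 -219.9   66. ]
tail [ 443.1 -265.8   66. ]
disc [ 451.7 -245.4   26. ]
dl [ 419.7 -233.8   26. ]
dr [ 483.1 -256.7   26. ]
bl [ 442.2 -248.1   66. ]
br [ 456.1 -253.1   66. ]
glass [ 577.3 -237.2   28. ]
[ 451.97048116 -242.89462483   66.        ] 49.251337536149464 68.76467063801321
t 2.15 tcp [ 450.  -246.1  129.2] xdir 70.2 F [-0.3  0.6 -0.9] T [-0.06  0.12 -0.03] w 39.4928290798897 0.0 j7 [-0.19  0.4   0.77  1.98 -0.35  0.9   0.42]
shift [ 2.4 -0.3 95.2] twist 0.22046782810332388
```

carry_out --pt "-0.15 0.3 0.6 15 1" --pt "-0.15 0.3 0.6 32 1" --pt "-0.15 0.3 0.6 50 1" --pt "-0.15 0.3 0.6 66 1" --pt "-0.15 0.3 0.6 80 1" --pt "-0.15 0.3 0.6 90 1" --pt "-0.15 0.3 0.6 95 1" --pt "-0.15 0.3 0.6 95 1"

```text
time: 2.82
eef_pos: [452.0, -241.5, 35.0]
tcp_rot: [-0.0, 0.821, 0.571, -0.0]
force: [-0.1, -0.5, -0.6]
gripper_width: 40.0
gripper_force: 0.0
```

carry_out --pt "-0.6 0 0 0 0" --pt "-1 0 0 0 0" --pt "-1 0 0 0 0" --pt "-1 0 0 0 0" --pt "-1 0 0 0 0" --pt "-1 0 0 0 0" --pt "-1 0 0 0 0" --pt "-1 0 0 0 0" --force 40

```text
time: 3.48
eef_pos: [452.1, -241.9, 36.0]
tcp_rot: [-0.0, 0.821, 0.571, 0.0]
force: [-4.2, 1.9, 9.5]
gripper_width: 15.8
gripper_force: 39.8
```

```bash
python3 -c "
from h import *
rel(451,-244,34,4)"
```

```text
t 3.4833 tcp [ 452.1 -241.9   36. ] xdir 69.6 F [-4.2  1.9  9.5] T [0.55 1.1  0.09] w 15.84034155315994 39.760730266571045 j7 [-0.09  0.55  0.65  2.04 -0.5   0.72  0.52]
shift [-2.3 -0.3  2. ] twist 65.6017078287594
```

carry_out --pt "-1 0 0 0 3" --pt "-1 0 0.2 0 7" --pt "-1 0 0.4 0 11" --pt "-1 -0.1 0.6 0 15" --pt "-1 -0.2 0.8 0 19" --pt "-1 -0.3 1.0 0 23" --pt "-1 -0.4 1.2 0 27" --pt "-1 -0.4 1.2 0 30"

```text
time: 4.15
eef_pos: [453.5, -243.0, 36.0]
tcp_rot: [0.0, 0.941, 0.337, 0.0]
force: [-0.7, -0.1, 6.6]
gripper_width: 16.1
gripper_force: 39.9
```

```bash
python3 -c "
from h import *
rel(453.3,-244,36,2)"
```

```text
t 4.15 tcp [ 453.5 -243.    36. ] xdir 39.4 F [-0.7 -0.1  6.6] T [-0.06  0.45  0.27] w 16.104568999405778 39.94077801704407 j7 [-0.18  0.6   0.78  2.03 -0.61  0.76  0.09]
shift [-0.7  0.6  0. ] twist 37.40120443137204
```

Forces are low and the knob is turning. I'll continue the turn.

carry_out --pt "-1 0 0 0 5" --pt "-1 -0.1 0.1 0 10" --pt "-1 -0.2 0.2 0 15" --pt "-1 -0.4 0.3 0 20" --pt "-1 -0.6 0.4 0 25" --pt "-1 -0.7 0.5 0 30" --pt "-1 -0.7 0.6 0 35" --pt "-1 -0.7 0.6 0 37"

```text
time: 4.82
eef_pos: [454.1, -245.0, 36.1]
tcp_rot: [0.001, 1.0, 0.02, 0.001]
force: [5.2, -7.7, -4.2]
gripper_width: 16.3
gripper_force: 39.9
```

Run:
```python
from h import *
rel(453.3,-244,36,2)
f=snap("wrist","w1.png",None,1.5)
```

```text
t 4.8167 tcp [ 454.1 -245.    36.1] xdir 2.3 F [ 5.2 -7.7 -4.2] T [-1.68 -1.06  0.07] w 16.302568578529748 39.88181412220001 j7 [-0.29  0.67  0.93  2.04 -0.75  0.82 -0.43]
shift [-0.8 -1.   0.1] twist 0.29419044151299545
```

View pics/w1.png

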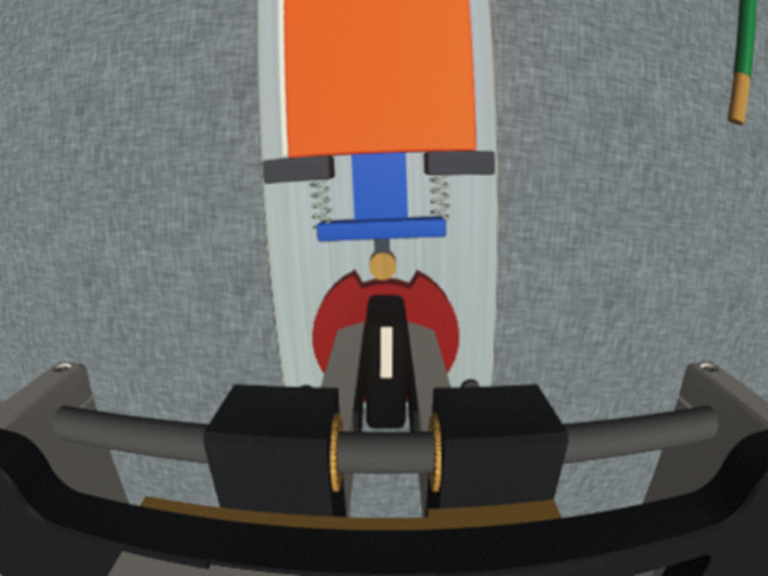

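The roller at (383,265) sits inside the notch, whose lips are at (355,272) and (418,272). It appears to have dropped, so I'll let go and back off straight up.

carry_out --pt "-1 0 0 0 0" --pt "-1 0 0 0 0" --pt "-0.6 0 0 0 0" --pt "-0.2 0 0 0 0" --pt "-0.15 0 0 0 0" --pt "-0.15 0 0 -3 0" --pt "-0.15 0 0 -12 0" --pt "-0.15 0 0 -28 0"

```text
time: 5.53
eef_pos: [452.4, -243.6, 63.5]
tcp_rot: [-0.0, 1.0, 0.023, -0.001]
force: [-0.7, -0.5, -0.8]
gripper_width: 39.6
gripper_force: 0.0
```

carry_out --pt "-0.15 0 0 -20 0" --pt "-0.15 0 0 -45 0" --pt "-0.15 -20 0 -70 0" --pt "-0.15 -45 0 -90 0" --pt "-0.15 -70 0 -110 0" --pt "-0.15 -70 0 -120 0" --pt "-0.15 -70 0 -120 0" --pt "-0.15 -70 0 -120 0"

```text
time: 6.2
eef_pos: [383.8, -246.5, 183.9]
tcp_rot: [-0.0, 1.0, 0.023, 0.001]
force: [0.7, -0.2, -0.3]
gripper_width: 39.6
gripper_force: 0.0
```

Run:
```python
from h import *
rel(451,-244,130,0)
f=snap("wrist","w2.png",(150,0,400,384),1.5)
```

```text
t 6.2 tcp [ 383.8 -246.5  183.9] xdir 2.7 F [ 0.7 -0.2 -0.3] T [-0.05  0.21  0.  ] w 39.62922933915248 0.0 j7 [-0.54  0.3   1.23  2.07 -0.34  1.   -0.66]
shift [67.1  0.6 54.1] twist 2.6536723817068264
```

View pics/w2.png

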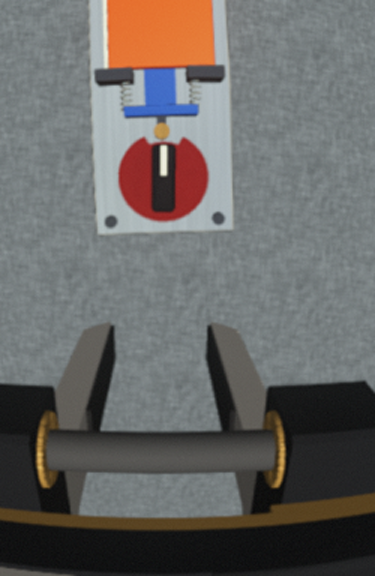

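The bar now lies along the fixture, and the roller at (162,131) is about 36 mm from the disc's centre at (163,178). On the rim it would be 40 mm. I'll confirm this with the top camera.

```bash
cp last_top.npz before.npz
python3 - <<'E'
from h import *
f=snap("top","top2.png",None,1); g=dict(np.load("before.npz"))
a=g["pixels"][185:310,310:395,::-1];b=f["pixels"][185:310,310:395,::-1]
cv2.imwrite("pics/cmp.png",cv2.resize(np.hstack([a,b]),None,fx=4.5,fy=4.5,interpolation=cv2.INTER_CUBIC))
for n,F in(("before",g),("after",f)):
    p=F["pixels"].astype(int)
    for c,m in(("orange",(p[...,0]>150)&(p[...,1]>60)&(p[...,1]<120)&(p[...,2]<60)),("green",(p[...,1]>80)&(p[...,0]<50)&(p[...,2]<80))):
        m=m.copy(); m[:,:130]=0; m[:,400:]=0
        v,u=np.nonzero(m);print(n,c,len(u),w(F,u.mean(),v.mean(),28).round(1))
E
```

```text
before orange 1174 [ 575.9 -236.    28. ]
before green 1133 [594.6 167.8  28. ]
after orange 1175 [ 574.2 -236.    28. ]
after green 1138 [594.6 167.8  28. ]
```

View pics/cmp.png

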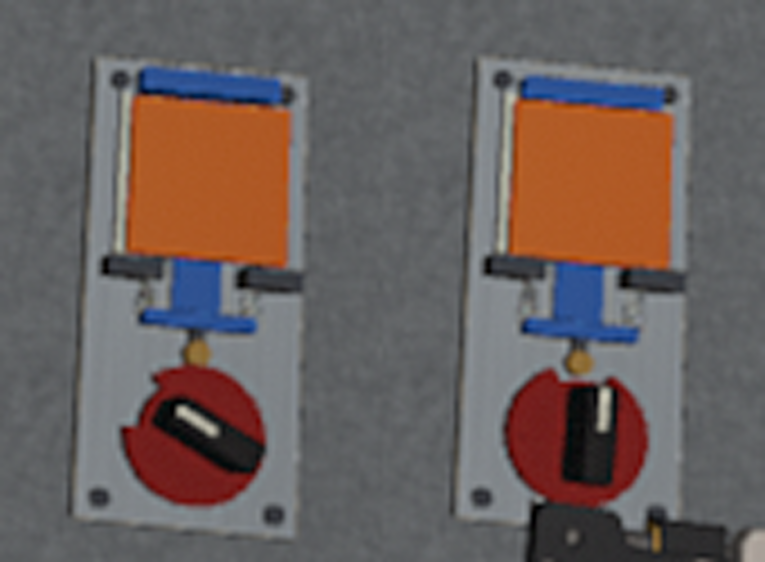

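Compared with the first picture, the roller went from row 351 to 361 and the blue T-bar from 320 to 330, about 5 mm. The glass moved 1.7 mm against the posts. The green glass hasn't moved, and the gripper is clear of everything.

```bash
python3 -c "
from station import r
print(r.sign_off())"
```

```text
the job is handed in; nothing more can be done
None
```

The orange glass is clamped: its follower dropped about 5 mm into the notch, the knob is released, the green glass has not moved and its fixture was not touched, and the job is handed in at about 6 s of robot time.

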